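# Stack two clutch discs on a splined hub with opposed tabs

### The job

Rebuild the little clutch pack on the tilted stand: put the brown-faced disc over the splined hub, right down on the hub's shoulder, its tab to the side with the red block, then the bare steel disc fully home on top of it with its tab on the side away from the red block. The hub may stand turned a little either way, so feel for the splines with a light push while turning the disc, and take the spline position that brings each tab nearest to its side. Leave the oil can, bearing, nut and tape around the stand where they are.

Things in the scene. Friction and masses are not known exactly. Their poses are not given: they have to be found in the camera images.
- brown_disc: Clutch disc with dark brown friction faces on a dark steel core. Origin: centre of its underside; z: its axis, up; x: to its tab. Ring 10 mm thick, 56 mm across two flats facing +y and -y (each 23 mm long: grip here), 61 mm over corners. Bore 41 mm with four teeth inward to 28 mm; between them four slots 10.4 mm wide, centred on +-x and +-y. 0.09 to 0.18 kg; starts flat on the bench.
- steel_disc: Bare bright steel clutch disc, same shape as the brown one. Origin: centre of its underside; z: its axis, up; x: to its tab. Ring 10 mm thick, 56 mm across two flats facing +y and -y (each 23 mm long: grip here), 61 mm over corners. Bore 41 mm with four teeth inward to 28 mm; between them four slots 10.4 mm wide, centred on +-x and +-y. 0.09 to 0.18 kg; starts flat on the bench.
- brown_disc_tab (a point): Point on the brown disc's tab, 45 mm from the disc's axis on its +x, at mid-thickness. The tab is 18 mm wide, 5 mm thick and ends 48 mm from the axis.
- steel_disc_tab (a point): Point on the steel disc's tab, 45 mm from the disc's axis on its +x, at mid-thickness. The tab is 18 mm wide, 5 mm thick and ends 48 mm from the axis.
- head: Sloped table with the hub, on a grey stand fixed to the bench. Origin: on the hub's axis at the shoulder where the first disc rests (the brown disc's origin comes here when home, the steel disc's 10 mm farther along z). z: the hub's axis, up and leaning 30 degrees to the robot's side; y: level, to the red block's side; x: up the slope.
- hub_top (a point): Centre of the hub's top end, 40 mm along z from the shoulder (axes as the table's, not the splines'). Core 24 mm thick, four splines at 90 degrees, 8 mm wide, 38 mm over the tips; in the top 10 mm they taper to 6 mm and 33.6 mm, so a disc held square enters if within about 6 degrees and 2 mm. Once on, it has about 4 degrees and 1.5 mm of play; it slides down, but binds if held askew.
- hub_mid (a point): Point on the hub's axis 20 mm above the shoulder (axes as the table's). The splines stand turned by an unreported angle, up to 32 degrees either way, from the table's x and y axes. The hub turns only against 0.5 N m of drag, within +-36 degrees, so it stays put under a light push (to 10 N). A disc that misses the splines rides on their ends, underside 37 to 40 mm above the shoulder.
- red_block (a point): Top centre of the red block on the sloped table, 50 mm along y from the hub's axis, 7 mm below the shoulder. The aluminium table is 100 x 115 mm, 15 mm below the shoulder; the shoulder is a boss 45 mm in diameter, so fingers on a disc's flats pass beside it.
- bearing: Steel ball bearing, 53 mm in diameter, 15 mm high, lying flat; origin: centre of underside. Bystander.
- electrical_tape: Roll of black tape, 62 mm in diameter, 19 mm high, lying flat; origin: about the centre of its underside. Bystander.
- oil_can: Red pump oil can with a thin spout, 188 mm tall, body about 70 mm wide; origin: under its body. Bystander.
- hex_nut: Steel hex nut, 24 mm across flats, 13 mm high; origin: centre of underside. Bystander.
Not all that is in view belongs to the job. What is shaped like the steel_disc but pink or turquoise is not meant.

How it is judged:
On the way, in this order (a step that is already met when the one before it is completed fails the run):
1. the brown disc is home on the shoulder, tab to the red side, and the steel disc is not yet on the hub (z of brown_disc in the frame of head between -0.003 and 0.003 m and x of brown_disc in the frame of head between -0.004 and 0.004 m and y of brown_disc in the frame of head between -0.004 and 0.004 m and angle between the z axis of brown_disc and the z axis of head, either way round below 0.08 rad and y of brown_disc_tab in the frame of head above 0.03 m and distance between steel_disc and head above 0.06 m), for 0.2 s.
2. the steel disc is home on the brown one, tab away from the red side (z of steel_disc in the frame of head between 0.007 and 0.013 m and x of steel_disc in the frame of head between -0.004 and 0.004 m and y of steel_disc in the frame of head between -0.004 and 0.004 m and angle between the z axis of steel_disc and the z axis of head, either way round below 0.08 rad and y of steel_disc_tab in the frame of head below -0.03 m), for 0.2 s.
At the end, for the whole second after the job is handed in: Both discs at rest on the hub, within 0.08 rad of square: brown on the shoulder, steel 10 mm above it, each within 3 mm in height and 4 mm sideways; the brown tab point at least 30 mm to the red side of the hub's axis, the steel tab point at least 30 mm to the other side (all of step 2 and z of brown_disc in the frame of head between -0.003 and 0.003 m and x of brown_disc in the frame of head between -0.004 and 0.004 m and y of brown_disc in the frame of head between -0.004 and 0.004 m and angle between the z axis of brown_disc and the z axis of head, either way round below 0.08 rad and y of brown_disc_tab in the frame of head above 0.03 m and linear speed of each of brown_disc, steel_disc below 0.01 m/s); the robot touches nothing.
It fails at once if the bearing is pushed more than 30 mm away (distance of bearing from where it was at the start of the episode above 0.03 m).
It fails at once if the electrical tape is pushed more than 30 mm away (distance of electrical_tape from where it was at the start of the episode above 0.03 m).
It fails at once if the oil can is pushed more than 30 mm away (distance of oil_can from where it was at the start of the episode above 0.03 m).
It fails at once if the hex nut is pushed more than 30 mm away (distance of hex_nut from where it was at the start of the episode above 0.03 m).
It also fails if it takes over 72 s, if anything falls off the work surface, if the arm or the gripper's body presses on something with over 40 N, if the wrist force passes 120 N, or if a joint passes its speed limit or range.

### The arm

A 7-joint arm with a two-finger parallel gripper is mounted at the origin on a cart in front of the work surface, level with it; the furniture and walls round the work are solid. World frame = base frame: x ahead of the robot, y to its left, z up, the work surface at z = 0. Lengths are in m, angles in rad, forces in N, time in s.
With the tool pointing down it reaches from about 0.4 to 0.9 m from the base axis. Payload 5.5 kg.
Tool frame: the origin (TCP) lies midway between the tips of the shut fingers; the grasp point (between the pads) lies 19 mm behind it; z points along the fingers, y is the line along which they close (so a half turn about z gives the same grasp; the last joint's range is limited). The gripper opens to 92 mm and grips with 3 to 60 N. Pads are 19 mm wide; open, the fingers measure 130 mm over their backs; the gripper's body (75 mm by 190 mm) begins 47 mm behind the grasp point.
Start: joints at [1.506, 0.501, -0.427, 1.55, 0.221, 1.138, -0.21], TCP at [0.209, -0.615, 0.227] pointing down, gripper open.
Joint ranges: [-2.88, 2.88], [-0.31, 2.03], [-1.54, 1.56], [0.2, 2.42], [-1.41, 4.55], [0.19, 2.02], [-2.57, 2.57]. Speed limits (rad/s): [2.57, 2.57, 3.14, 3.14, 3.14, 3.14, 3.14].

### API

Orientations are given as a unit quaternion [x, y, z, w].
In Python, from rig import ctrl gives the robot as it stands.
- The arm moves only by the shell command python3 -m jog 'ROWS'. ROWS is JSON, a list of rows, each a list of 3 entries, a list of its own where there are three numbers: the shift along the tool's x, y, z in m, then the turn, a rotation vector about the tool's x, y, z in degrees, then the opening, from 0 (shut) to 1 (fully open). A call has 1 to 8 rows; each row shifts and turns the commanded pose from where the row before left it, along the tool's axes as they then stand; what a row does not reach is not made up. A row lasts 1/12 s, in which the tool goes at most 41.7 mm and 7.16 degrees, less where a joint would pass 70% of its speed; a pose out of reach is approached as far as the arm can. A call is refused whole if a number of a shift passes 0.0417 or a number of a turn 7.16, either way. A call with a gripper value outside its range is refused whole. The fingers move at their own pace and stop on an object; the grip force is fixed at half the most. Time passes only in rows, so rows that do not move let the fingers close. It gives the time, the measured TCP pose, the force, the opening and the grip force at its end, in the units of the state.
- ctrl.observe(): the state, without advancing time (a new reading comes with each control period).
- ctrl.get_image(name): name is "scene" or "top"; returns the picture (400x640x3 uint8, blue, green, red); there is no depth.
- ctrl.camera_params(name): a dict with "mtx" (3x3 intrinsics, pixels), "extrinsics" (4x4, takes a point from world to camera coordinates). Camera axes: x right, y down, z forward; pixel columns grow to the right and rows downward; lengths in m; the calibration is good to about 2 mm. A picture is of the moment at which its call begins. camera_params takes no time and is no camera call.
- ctrl.close_job(): hands the job in; it is judged then, once.
The state is a dict: "t": time; "qpos": joint angles; "joint_velocities": joint speeds; "effort": joint torques, N m; "tool_pos": TCP position; "tcp_rot": TCP orientation; "wrist_force": force on the tool from outside, world axes, zero at the start; "moment": the same for the moment, N m; "width": finger opening in m; "grip_force": force on a finger pad.
Only numpy, scipy, OpenCV 4.12 (cv2) and the standard library are available. Lean on these libraries where they do the work, as an engineer would, in place of code of your own. Each camera call takes 0.05 s, during which the arm holds its last target. There are 200 camera calls.

## Working session

There is one attempt and no reset: what is moved stays moved. The work goes in short steps, Python scripts to look and compute and a shell command to move; the robot and the scene stay as the last step left them, time stands still between calls to the robot, and variables do not carry over. Pictures are saved under pics/ and viewed, at most 10 in all, crops included, and the job is handed in when it is done.

```bash
ls; mkdir -p pics; python3 - <<'E'
from rig import ctrl
import cv2,numpy as np
np.set_printoptions(precision=4,suppress=True)
for n in("scene","top"):
    cv2.imwrite(f"pics/{n}0.png",ctrl.get_image(n)); p=ctrl.camera_params(n); print(n,p["mtx"],p["extrinsics"])
s=ctrl.observe(); print(s)
E
```

```text
pics
scene [[499.2029   0.     320.5151]
 [  0.     499.2029 198.0883]
 [  0.       0.       1.    ]] [[-0.9046 -0.4262  0.      0.5026]
 [-0.2719  0.577  -0.7702  0.1673]
 [ 0.3282 -0.6967 -0.6378  1.3859]
 [ 0.      0.      0.      1.    ]]
top [[427.8451   0.     322.4686]
 [  0.     427.8451 196.8824]
 [  0.       0.       1.    ]] [[-0.0155 -0.9996  0.0236  0.0297]
 [-0.995   0.0131 -0.0985  0.5242]
 [ 0.0982 -0.025  -0.9949  1.4032]
 [ 0.      0.      0.      1.    ]]
{'t': 0.1, 'qpos': array([ 1.5062,  0.5018, -0.4268,  1.5513,  0.2208,  1.1383, -0.2103]), 'joint_velocities': array([-0.0016, -0.0017,  0.0005, -0.0028, -0.0002, -0.0002,  0.0008]), 'effort': array([ -0.0116, -56.788 ,  -5.8389, -27.9918,  -0.0691,   0.0241,
         0.    ]), 'tool_pos': array([ 0.209 , -0.6148,  0.2258]), 'tcp_rot': array([ 0.9866,  0.1632, -0.0001, -0.0008]), 'wrist_force': array([ 0.1   ,  0.0832, -0.6331]), 'moment': array([-0.0506,  0.0673, -0.0341]), 'grip_force': 0.0, 'width': 0.09164187365560336}
```

View pics/scene0.png

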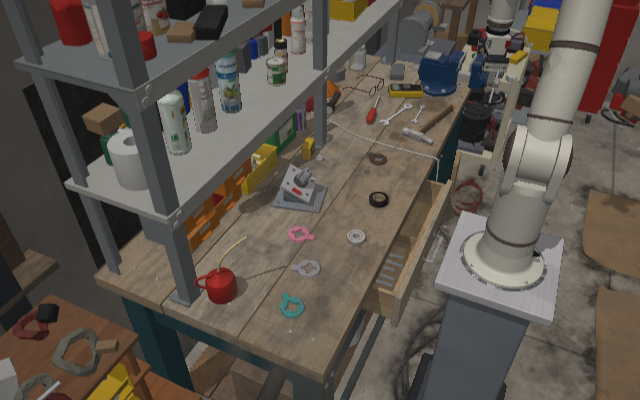

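View pics/top0.png

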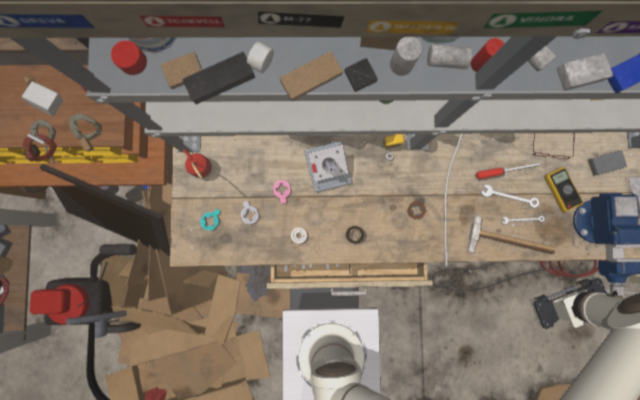

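The top view shows the stand at (328,168), brown disc (417,210), steel disc (250,212), bearing (299,236), tape (355,235), can (198,165) and nut (390,156). The shelf is behind the stand. Next I'll zoom in on the stand and the two discs.

```bash
python3 - <<'E'
import cv2,numpy as np
t=cv2.imread("pics/top0.png");s=cv2.imread("pics/scene0.png")
f=lambda im,u,v,w,h,k:cv2.resize(im[v:v+h,u:u+w],None,fx=k,fy=k,interpolation=cv2.INTER_CUBIC)
a=np.hstack([f(t,303,140,50,50,8),f(s,270,160,50,50,8)])
b=np.hstack([f(t,399,198,33,25,8),f(t,235,200,33,25,8),f(s,290,255,34,25,8)])
o=np.zeros((600,800,3),np.uint8);o[:400]=a;o[400:,:]=b
cv2.imwrite("pics/crop1.png",o)
E
```

```text
(no output)
```

View pics/crop1.png

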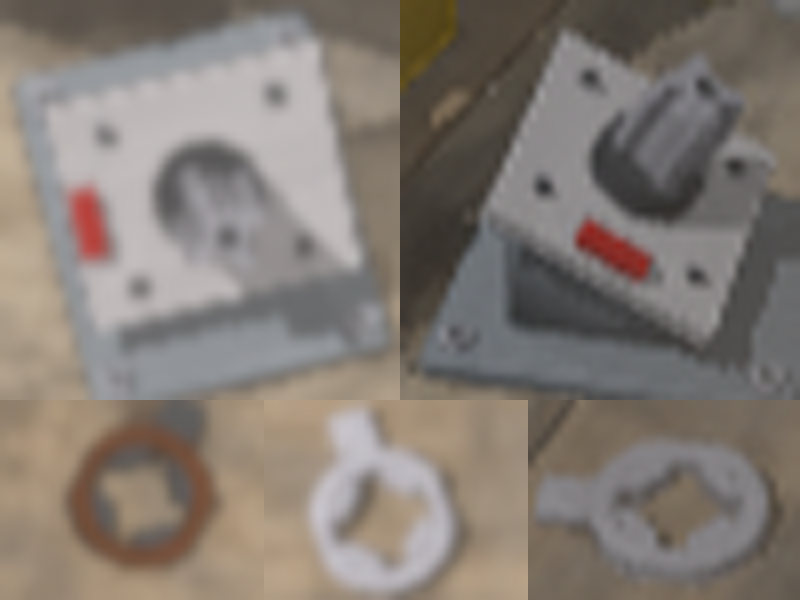

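The crop shows the hub top hole at top (331.6,169.6) and scene (308,171), the red block on the +y side, and both disc tabs clearly. I'll fit the head pose from the table corners, hub top and red block in both views.

```bash
cat > h.py <<'E'
import numpy as np,cv2
from rig import ctrl
from scipy.optimize import least_squares
from scipy.spatial.transform import Rotation as R
np.set_printoptions(precision=4,suppress=True)
P={n:ctrl.camera_params(n) for n in("scene","top")}
def proj(n,X):
    X=np.atleast_2d(X);E=P[n]["extrinsics"];c=X@E[:3,:3].T+E[:3,3];p=c@P[n]["mtx"].T;return p[:,:2]/p[:,2:]
def ray(n,uv,z):
    E=P[n]["extrinsics"];d=E[:3,:3].T@np.linalg.solve(P[n]["mtx"],[*uv,1]);c=-E[:3,:3].T@E[:3,3];return c+d*(z-c[2])/d[2]
def headR(yaw): # z leans 30deg toward -x_heading
    return (R.from_euler('z',yaw)*R.from_euler('y',-30,degrees=True)).as_matrix()
E
cat > fit.py <<'E'
from h import *
cv=lambda a,o:(np.array(a)+.5)/8-.5+np.array(o)
pts=np.array([[50,57.5,-15],[50,-57.5,-15],[-50,57.5,-15],[-50,-57.5,-15],[0,50,-7],[0,0,40]])/1e3
top=cv([(45,107),(322,40),(103,328),(360,268),(89,225),(229,237)],(303,140))
sc=cv([(87,212),(165,35),(310,345),(372,158),(215,248),(303,88)],(270,160))
def res(p):
    X=pts@headR(p[3]).T+p[:3]
    return np.r_[(proj("top",X)-top).ravel(),(proj("scene",X)-sc).ravel()]
r=least_squares(res,[.5,0,.1,.2],loss="soft_l1")
print(r.x,np.degrees(r.x[3]));print(res(r.x).reshape(-1,2))
np.save("head.npy",r.x)
for nm,c,t,o in(("brown",(142,98),(185,15),(399,198)),("steel",(119,117),(88,30),(235,200))):
    C=ray("top",cv(c,o),.010);T=ray("top",cv(t,o),.0075);print(nm,C,T,np.linalg.norm((T-C)[:2]),np.degrees(np.arctan2(T[1]-C[1],T[0]-C[0])))
C=ray("scene",cv((680-528,105),(290,255)),.01);T=ray("scene",cv((562-528,97),(290,255)),.0075);print(C,T,np.degrees(np.arctan2(T[1]-C[1],T[0]-C[0])))
E
python3 fit.py
```

```text
[ 0.6236 -0.0008  0.0715  0.235 ] 13.462594065412357
[[ 0.2281  0.7687]
 [-0.0241  0.654 ]
 [-0.5208  0.9744]
 [ 0.6937  0.1284]
 [ 0.5518  0.41  ]
 [ 0.214   0.0873]
 [-0.6678 -0.5134]
 [-0.8301 -0.2615]
 [-0.2224 -0.6493]
 [-0.0214  0.2121]
 [-0.6137  0.1471]
 [-0.5808  0.644 ]]
brown [ 0.478  -0.2951  0.01  ] [ 0.5132 -0.3154  0.0075] 0.040647150815031285 -29.95003590781983
steel [0.4711 0.2673 0.01  ] [0.508  0.2807 0.0075] 0.03928911251845701 19.928066026491532
[0.4651 0.2677 0.01  ] [0.5039 0.2794 0.0075] 16.82872483663732
```

The fit is sound: residuals are under 1 px and the disc radii are plausible. I'll write a planning helper and refine the disc centres by segmentation.

```bash
cat > plan.py <<'E'
# plan.py w x y z yaw N  (tool down, tool y at yaw) | plan.py h dx dy h ang N (TCP in head frame mm, tool y = head x turned ang about head z)
from h import *
import sys
a=[float(v) for v in sys.argv[2:]];s=ctrl.observe();p0=s["tool_pos"];R0=R.from_quat(s["tcp_rot"])
H=np.load("head.npy")
def Rt(H3,ang): # columns: x=head y', y=head x', z=-head z
    B=H3@R.from_euler('z',ang,degrees=True).as_matrix();return R.from_matrix(np.c_[B[:,1],B[:,0],-B[:,2]])
if sys.argv[1]=='w': p=np.array(a[:3]);R1=Rt(np.eye(3),a[3])
else: M=headR(H[3]);p=H[:3]+M@(np.array(a[:3])/1e3);R1=Rt(M,a[3])
N=int(a[4]);r=(R0.inv()*R1).as_rotvec()/N
S=sum((R0*R.from_rotvec(k*r)).as_matrix() for k in range(N));d=np.linalg.solve(S,p-p0)
print("target",p,"rows",N,"shift",d.round(5),"turn",np.degrees(r).round(2))
E
cat > st.py <<'E'
from h import *
s=ctrl.observe();H=np.load("head.npy");M=headR(H[3])
Rr=M.T@R.from_quat(s["tcp_rot"]).as_matrix()
print("t%.2f"%s["t"],"tcp",s["tool_pos"],"head mm",(M.T@(s["tool_pos"]-H[:3])*1e3).round(1),"ang %.1f tilt %.1f"%(np.degrees(np.arctan2(Rr[1,1],Rr[0,1])),np.degrees(np.arccos(min(1,-Rr[2,2])))),"F head",(M.T@s["wrist_force"]).round(1),"M head",(M.T@s["moment"]).round(2),"w",round(s["width"],4),"g",round(s["grip_force"],1))
E
python3 plan.py w 0.478 -0.295 0.12 -120 14; python3 st.py
python3 - <<'E'
from h import *
t=cv2.imread("pics/top0.png").astype(int)
for nm,u,v in(("brown",417,210),("steel",250,214)):
    c=t[v-16:v+17,u-16:u+17]; 
    if nm=="brown": m=(c[...,2]-c[...,0]>25)&(c[...,2]<125)
    else: m=(c.max(2)-c.min(2)<32)&(c.min(2)>120)
    m=m.astype(np.uint8); cs,_=cv2.findContours(m,cv2.RETR_EXTERNAL,cv2.CHAIN_APPROX_NONE)
    k=max(cs,key=len); print(nm,m.sum(),cv2.fitEllipse(k)); (x,y),_,_=cv2.fitEllipse(k)
    print(ray("top",(x+u-16,y+v-16),.01))
    print("\n".join("".join(".#"[q] for q in row) for row in m))
E
```

```text
target [ 0.478 -0.295  0.12 ] rows 14 shift [ 0.0182 -0.0248  0.0076] turn [-0.01  0.    3.48]
t0.10 tcp [ 0.209  -0.6148  0.2258] head mm [-395.9 -500.6  406.7] ang -85.4 tilt 30.0 F head [-0.2  0.1 -0.6] M head [-0.05  0.08 -0.01] w 0.0916 g 0.0
brown 189 ((15.372960090637207, 13.509305000305176), (16.134201049804688, 24.077272415161133), 9.918017387390137)
[ 0.4858 -0.2956  0.01  ]
........#.....###................
#.########...#.#######...........
............#######.##...........
...............####..............
...............###...............
..............###................
..............###................
.............######..............
............########.............
...........############..........
.........####....######..........
.........###.......####..........
........###......#...##..........
........###..........###.........
.......####...........##.........
.......###............##.........
......####............###........
......####..........#####........
.......###..#........###.........
.......####.#.......####.........
.......######.......###.........
[... 968 characters left out ...]
..#########.........
......#######...########.........
......#######......#####.........
......######.........####........
......######........#####........
......#####........######........
.......###.........######........
.......######.....#######........
.......########...#######........
........#########.######.........
........################.........
.........##############..........
.........#############...........
..........##########.............
...........######................
.................................
.................................
.................................
.................................
.................................
.................................
```

```bash
python3 -m jog '[[[0.0182,-0.0248,0.0076],[0,0,3.48],1],[[0.0182,-0.0248,0.0076],[0,0,3.48],1],[[0.0182,-0.0248,0.0076],[0,0,3.48],1],[[0.0182,-0.0248,0.0076],[0,0,3.48],1],[[0.0182,-0.0248,0.0076],[0,0,3.48],1],[[0.0182,-0.0248,0.0076],[0,0,3.48],1],[[0.0182,-0.0248,0.0076],[0,0,3.48],1],[[0.0182,-0.0248,0.0076],[0,0,3.48],1]]'
python3 -m jog '[[[0.0182,-0.0248,0.0076],[0,0,3.48],1],[[0.0182,-0.0248,0.0076],[0,0,3.48],1],[[0.0182,-0.0248,0.0076],[0,0,3.48],1],[[0.0182,-0.0248,0.0076],[0,0,3.48],1],[[0.0182,-0.0248,0.0076],[0,0,3.48],1],[[0.0182,-0.0248,0.0076],[0,0,3.48],1],[[0,0,0],[0,0,0],1]]'
python3 plan.py w 0.478 -0.295 0.04 -120 3; python3 st.py
python3 - <<'E'
from h import *
t=ctrl.get_image("top");s=ctrl.get_image("scene")
f=lambda im,u,v,w,h,k:cv2.resize(im[v:v+h,u:u+w],None,fx=k,fy=k,interpolation=cv2.INTER_CUBIC)
cv2.imwrite("pics/c2.png",np.hstack([f(t,385,170,60,70,6),f(s,350,130,60,70,6)]))
E
```

```text
t: 0.77
tool_pos: [0.3299, -0.402, 0.1654]
tcp_rot: [0.997, -0.081, -0.0, -0.0]
wrist_force: [0.4, -0.3, 0.1]
width: 0.0916
grip_force: 0.0
t: 1.35
tool_pos: [0.4841, -0.2896, 0.1192]
tcp_rot: [0.967, -0.256, 0.001, -0.002]
wrist_force: [1.5, 1.2, 0.6]
width: 0.0921
grip_force: 0.0
target [ 0.478 -0.295  0.04 ] rows 3 shift [-0.0009  0.0026  0.0264] turn [-0.09 -0.01  0.13]
t1.35 tcp [ 0.4841 -0.2896  0.1192] head mm [-151.9 -248.4  142.8] ang -129.1 tilt 29.8 F head [ 1.8  0.8 -0.3] M head [ 0.11 -0.06 -0.04] w 0.0921 g 0.0
```

View pics/c2.png

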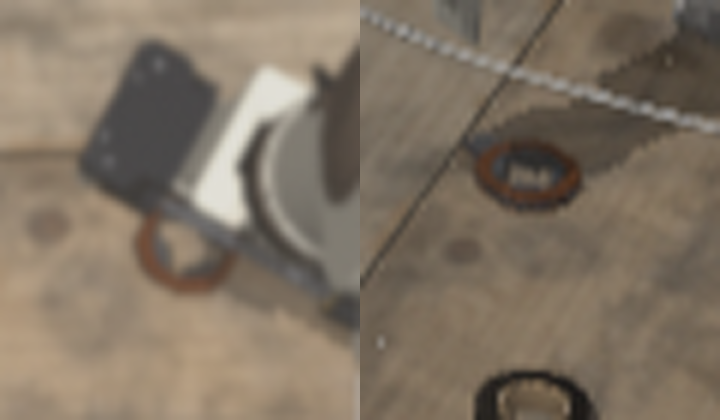

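```bash
python3 - <<'E'
from h import *
print(ray("scene",(377.6,158.25),.008))
E
python3 -m jog '[[[-0.0009,0.0026,0.0264],[0,0,0],1],[[-0.0009,0.0026,0.0264],[0,0,0],1],[[-0.0009,0.0026,0.0264],[0,0,0],1],[[0,0,0],[0,0,0],1]]'
python3 plan.py w 0.476 -0.295 0.003 -120 2; python3 st.py
```

```text
[ 0.475  -0.2966  0.008 ]
t: 1.78
tool_pos: [0.4665, -0.3012, 0.0366]
tcp_rot: [0.966, -0.259, -0.005, -0.001]
wrist_force: [-1.3, 0.9, -1.1]
width: 0.0918
grip_force: 0.0
target [ 0.476 -0.295  0.003] rows 2 shift [ 0.0027 -0.0051  0.0168] turn [ 0.03  0.27 -0.04]
t1.78 tcp [ 0.4665 -0.3012  0.0366] head mm [-210.3 -255.5   81.1] ang -129.4 tilt 30.4 F head [-1.5  1.2 -0.4] M head [ 0.07  0.08 -0.11] w 0.0918 g 0.0
```

```bash
python3 -m jog '[[[0,0,0],[0,0,0],1],[[0,0,0],[0,0,0],1],[[0,0,0],[0,0,0],1]]'
python3 plan.py w 0.476 -0.296 0.003 -120 4; python3 st.py
```

```text
t: 2.03
tool_pos: [0.4734, -0.3022, 0.043]
tcp_rot: [0.966, -0.259, 0.001, 0.0]
wrist_force: [0.1, -0.0, 0.2]
width: 0.0916
grip_force: 0.0
target [ 0.476 -0.296  0.003] rows 4 shift [-0.0002 -0.0017  0.01  ] turn [ 0.   -0.04  0.01]
t2.03 tcp [ 0.4734 -0.3022  0.043 ] head mm [-201.5 -258.2   83.5] ang -129.3 tilt 29.9 F head [ 0.2 -0.   0.1] M head [0.04 0.01 0.  ] w 0.0916 g 0.0
```

```bash
python3 -m jog '[[[-0.0002,-0.0017,0.01],[0,0,0],1],[[-0.0002,-0.0017,0.01],[0,0,0],1],[[-0.0002,-0.0017,0.01],[0,0,0],1],[[-0.0002,-0.0017,0.008],[0,0,0],1],[[0,0,0.002],[0,0,0],1],[[0,0,0],[0,0,0],1],[[0,0,0],[0,0,0],1],[[0,0,0],[0,0,0],1]]'; python3 st.py
python3 -m jog '[[[0,0,0],[0,0,0],0.5],[[0,0,0],[0,0,0],0.3],[[0,0,0],[0,0,0],0],[[0,0,0],[0,0,0],0],[[0,0,0],[0,0,0],0],[[0,0,0],[0,0,0],0]]'; python3 st.py
```

```text
t: 2.7
tool_pos: [0.4749, -0.2946, 0.0006]
tcp_rot: [0.966, -0.258, -0.0, -0.0]
wrist_force: [-0.3, -0.3, 0.8]
width: 0.0916
grip_force: 0.0
t2.70 tcp [ 0.4749 -0.2946  0.0006] head mm [-220.  -251.    45.1] ang -129.3 tilt 30.0 F head [ 0.  -0.2  0.9] M head [ 0.08  0.04 -0.05] w 0.0916 g 0.0
t: 3.2
tool_pos: [0.475, -0.295, 0.0012]
tcp_rot: [0.966, -0.258, 0.0, 0.0]
wrist_force: [1.1, -0.7, -0.5]
width: 0.0562
grip_force: 0.6
t3.20 tcp [ 0.475  -0.295   0.0012] head mm [-219.7 -251.5   45.6] ang -129.3 tilt 30.0 F head [ 0.6 -1.  -0.9] M head [-0.09  0.13 -0.  ] w 0.0562 g 0.6
```

```bash
python3 -m jog '[[[0,0,0],[0,0,0],0],[[0,0,-0.005],[0,0,0],0],[[0,0,-0.012],[0,0,0],0],[[0,0,-0.015],[0,0,-4],0],[[0,0,-0.015],[0,0,-6],0],[[0,0,-0.015],[0,0,-7],0],[[0,0,-0.015],[0,0,-7],0],[[0,0,-0.015],[0,0,-7],0]]'
python3 -m jog '[[[0,0,-0.015],[0,0,-7],0],[[0,0,-0.015],[0,0,-7],0],[[0,0,-0.01],[0,0,-7],0],[[0,0,-0.01],[0,0,-7],0],[[0,0,-0.01],[0,0,-7],0],[[0,0,-0.005],[0,0,-7],0],[[0,0,0],[0,0,-7],0],[[0,0,0],[0,0,-3],0]]'
python3 -m jog '[[[0,0,0],[0,0,0],0],[[0,0,0],[0,0,0],0],[[0,0,0],[0,0,0],0]]'
python3 plan.py h -30 0 85 0 14; python3 st.py
```

```text
t: 3.87
tool_pos: [0.4751, -0.2951, 0.095]
tcp_rot: [1.0, 0.012, 0.0, 0.0]
wrist_force: [0.1, 0.6, -1.1]
width: 0.0556
grip_force: 30.0
t: 4.53
tool_pos: [0.4751, -0.2954, 0.1597]
tcp_rot: [0.893, 0.449, 0.0, 0.001]
wrist_force: [-0.0, 0.5, -0.6]
width: 0.056
grip_force: 30.0
t: 4.78
tool_pos: [0.4749, -0.295, 0.1586]
tcp_rot: [0.895, 0.446, -0.0, 0.0]
wrist_force: [-0.2, -0.5, -0.9]
width: 0.0552
grip_force: 30.0
target [ 0.557  -0.0168  0.1301] rows 14 shift [0.0212 0.0003 0.0031] turn [-2.    0.95 -3.52]
t4.78 tcp [ 0.4749 -0.295   0.1586] head mm [-141.1 -251.5  182. ] ang -54.5 tilt 30.0 F head [-0.7 -0.4 -0.7] M head [-0.03 -0.08  0.02] w 0.0552 g 30.0
```

```bash
python3 -m jog '[[[0.0212,0.0003,0.0031],[-2,0.95,-3.52],0],[[0.0212,0.0003,0.0031],[-2,0.95,-3.52],0],[[0.0212,0.0003,0.0031],[-2,0.95,-3.52],0],[[0.0212,0.0003,0.0031],[-2,0.95,-3.52],0],[[0.0212,0.0003,0.0031],[-2,0.95,-3.52],0],[[0.0212,0.0003,0.0031],[-2,0.95,-3.52],0],[[0.0212,0.0003,0.0031],[-2,0.95,-3.52],0],[[0.0212,0.0003,0.0031],[-2,0.95,-3.52],0]]'
python3 -m jog '[[[0.0212,0.0003,0.0031],[-2,0.95,-3.52],0],[[0.0212,0.0003,0.0031],[-2,0.95,-3.52],0],[[0.0212,0.0003,0.0031],[-2,0.95,-3.52],0],[[0.0212,0.0003,0.0031],[-2,0.95,-3.52],0],[[0.0212,0.0003,0.0031],[-2,0.95,-3.52],0],[[0.0212,0.0003,0.0031],[-2,0.95,-3.52],0],[[0,0,0],[0,0,0],0],[[0,0,0],[0,0,0],0]]'
python3 -m jog '[[[0,0,0],[0,0,0],0],[[0,0,0],[0,0,0],0]]'
python3 plan.py h 0 0 55 0 5; python3 st.py
python3 - <<'E'
from h import *
t=ctrl.get_image("top");s=ctrl.get_image("scene")
f=lambda im,u,v,w,h,k:cv2.resize(im[v:v+h,u:u+w],None,fx=k,fy=k,interpolation=cv2.INTER_CUBIC)
cv2.imwrite("pics/c3.png",np.hstack([f(t,300,140,64,75,6),f(s,265,135,64,75,6)]))
E
```

```text
t: 5.45
tool_pos: [0.5501, -0.1422, 0.1407]
tcp_rot: [0.748, 0.645, 0.121, 0.095]
wrist_force: [0.4, -0.7, -1.7]
width: 0.0551
grip_force: 30.0
t: 6.12
tool_pos: [0.5565, -0.0252, 0.1295]
tcp_rot: [0.609, 0.752, 0.197, 0.156]
wrist_force: [0.1, -0.1, -0.3]
width: 0.0556
grip_force: 30.0
t: 6.28
tool_pos: [0.5577, -0.0266, 0.1301]
tcp_rot: [0.61, 0.751, 0.197, 0.157]
wrist_force: [-0.3, 0.5, -0.6]
width: 0.0556
grip_force: 30.0
target [ 0.5969 -0.0072  0.1192] rows 5 shift [0.0021 0.0063 0.0061] turn [-0.16  0.1  -0.3 ]
t6.28 tcp [ 0.5577 -0.0266  0.1301] head mm [-31.4  -9.8  85.8] ang -1.5 tilt 1.0 F head [-0.4  0.6 -0.4] M head [-0.06  0.55  0.  ] w 0.0556 g 30.0
```

View pics/c3.png

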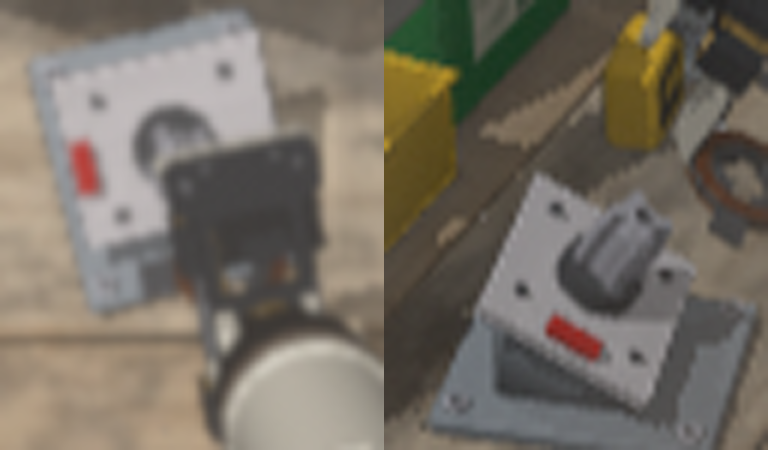

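The scene view shows the disc gripped squarely with its tab on the red side, beside the hub. I'll move over the hub axis.

```bash
python3 -m jog '[[[0.0020,0.0063,0.005],[-0.16,0.1,-0.3],0],[[0.0020,0.0063,0.005],[-0.16,0.1,-0.3],0],[[0.0020,0.0063,0.005],[-0.16,0.1,-0.3],0],[[0.0020,0.0063,0.005],[-0.16,0.1,-0.3],0],[[0.0010,0.0063,0.005],[-0.16,0.1,-0.3],0],[[0,0,0],[0,0,0],0],[[0,0,0],[0,0,0],0],[[0,0,0],[0,0,0],0]]'
python3 plan.py h 0 -1.5 45 0 3; python3 st.py
python3 - <<'E'
from h import *
t=ctrl.get_image("top");s=ctrl.get_image("scene")
f=lambda im,u,v,w,h,k:cv2.resize(im[v:v+h,u:u+w],None,fx=k,fy=k,interpolation=cv2.INTER_CUBIC)
o=f(s,270,130,64,48,12)
H=np.load("head.npy");M=headR(H[3]);S=ctrl.observe();T=R.from_quat(S["tcp_rot"]).as_matrix();a=np.linspace(0,2*np.pi,73)
def dr(X,c):
    q=((proj("scene",X)-[270,130]+.5)*12-.5).astype(np.int32);cv2.polylines(o,[q],False,c,1)
dr(S["tool_pos"]+np.c_[.0305*np.cos(a),.028*np.sin(a),0*a-.009]@T.T,(0,255,0))
for r,h in((.012,.04),):dr(H[:3]+np.c_[r*np.cos(a),r*np.sin(a),0*a+h]@M.T,(255,0,255))
dr(H[:3]+np.c_[.0225*np.cos(a),.0225*np.sin(a),0*a]@M.T,(255,255,0))
cv2.imwrite("pics/c4.png",o)
E
```

```text
t: 7.05
tool_pos: [0.5934, -0.008, 0.1233]
tcp_rot: [0.597, 0.759, 0.203, 0.16]
wrist_force: [-0.4, -0.1, -1.2]
width: 0.0555
grip_force: 30.0
target [ 0.6021 -0.0075  0.1105] rows 3 shift [-0.0005  0.0004  0.0051] turn [-0.02 -0.03  0.05]
t7.05 tcp [ 0.5934 -0.008   0.1233] head mm [-1.1  0.  60.4] ang 0.1 tilt 0.1 F head [-1.   0.1 -0.8] M head [-0.03  0.64  0.02] w 0.0555 g 30.0
```

View pics/c4.png

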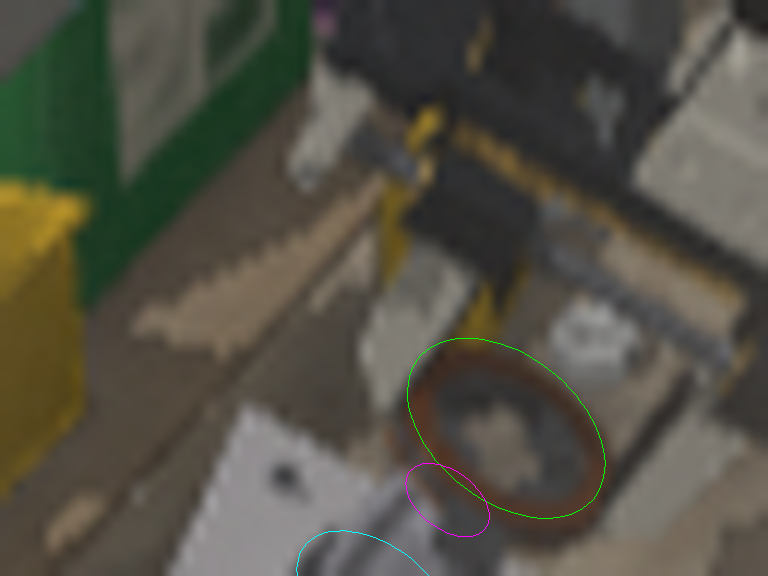

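The overlay matches: the ring lies within about 1 mm of the predicted circle, so the disc is centred in the grip. I'll descend to contact while pre-turning to -35°.

```bash
python3 -m jog '[[[-0.0003,0.0005,0.003],[0,0,7],0],[[0,0.0005,0.003],[0,0,7],0],[[0,0,0.003],[0,0,7],0],[[0,0,0.003],[0,0,7],0],[[0,0,0.003],[0,0,7],0],[[0,0,0.002],[0,0,0],0],[[0,0,0],[0,0,0],0],[[0,0,0],[0,0,0],0]]'; python3 st.py
python3 -m jog '[[[0,0,0.002],[0,0,0],0],[[0,0,0],[0,0,0],0],[[0,0,0],[0,0,0],0]]'; python3 st.py
python3 -m jog '[[[0,0,0.0015],[0,0,0],0],[[0,0,0],[0,0,0],0],[[0,0,0],[0,0,0],0]]'; python3 st.py
```

```text
t: 7.82
tool_pos: [0.6023, -0.0064, 0.1098]
tcp_rot: [0.797, 0.545, 0.242, 0.092]
wrist_force: [-11.0, -1.6, 14.2]
width: 0.055
grip_force: 30.0
t7.82 tcp [ 0.6023 -0.0064  0.1098] head mm [ 0.  -0.5 44.2] ang -34.7 tilt 0.0 F head [-2.5  1.  17.8] M head [ 0.01  1.14 -0.12] w 0.055 g 30.0
t: 8.07
tool_pos: [0.603, -0.0062, 0.1087]
tcp_rot: [0.797, 0.546, 0.241, 0.093]
wrist_force: [-19.7, -3.5, 27.0]
width: 0.0555
grip_force: 30.0
t8.07 tcp [ 0.603  -0.0062  0.1087] head mm [ 0.1 -0.4 42.8] ang -34.6 tilt 0.0 F head [-3.8  1.2 33.3] M head [ 0.3   1.5  -0.07] w 0.0555 g 30.0
t: 8.32
tool_pos: [0.6036, -0.006, 0.1077]
tcp_rot: [0.797, 0.546, 0.241, 0.093]
wrist_force: [-24.8, -4.4, 33.9]
width: 0.0554
grip_force: 30.0
t8.32 tcp [ 0.6036 -0.006   0.1077] head mm [ 0.2 -0.4 41.7] ang -34.6 tilt 0.1 F head [-4.8  1.5 41.9] M head [ 0.34  1.68 -0.03] w 0.0554 g 30.0
```

```bash
python3 -m jog '[[[0,0,-0.0015],[0,0,0],0],[[0,0,-0.001],[0,0,0],0],[[0,0,0],[0,0,0],0],[[0,0,0],[0,0,0],0]]'; python3 st.py
python3 -m jog '[[[0,0,-0.0015],[0,0,0],0],[[0,0,0],[0,0,0],0],[[0,0,0],[0,0,0],0]]'; python3 st.py
```

```text
t: 8.65
tool_pos: [0.6033, -0.0061, 0.1085]
tcp_rot: [0.798, 0.545, 0.242, 0.091]
wrist_force: [-6.1, -1.0, 6.2]
width: 0.056
grip_force: 30.0
t8.65 tcp [ 0.6033 -0.0061  0.1085] head mm [ 0.2 -0.4 42.5] ang -34.8 tilt 0.1 F head [-2.2  0.4  8.4] M head [-0.05  0.86  0.02] w 0.056 g 30.0
t: 8.9
tool_pos: [0.6027, -0.0059, 0.1095]
tcp_rot: [0.798, 0.545, 0.242, 0.091]
wrist_force: [-0.1, 0.1, -1.8]
width: 0.0557
grip_force: 30.0
t8.90 tcp [ 0.6027 -0.0059  0.1095] head mm [ 0.3 -0.1 43.7] ang -34.8 tilt 0.1 F head [-1.   0.1 -1.5] M head [-0.07  0.6   0.01] w 0.0557 g 30.0
```

```bash
q(){ python3 st.py; }
python3 -m jog '[[[0,0,0.0014],[0,0,0],0],[[0,0,0],[0,0,0],0],[[0,0,0],[0,0,0],0]]'>/dev/null; q
python3 -m jog '[[[0,0,0],[0,0,-5],0],[[0,0,0],[0,0,0],0],[[0,0,0],[0,0,0],0]]'>/dev/null; q
python3 -m jog '[[[0,0,0],[0,0,-5],0],[[0,0,0],[0,0,0],0],[[0,0,0],[0,0,0],0]]'>/dev/null; q
python3 -m jog '[[[0,0,0],[0,0,-5],0],[[0,0,0],[0,0,0],0],[[0,0,0],[0,0,0],0]]'>/dev/null; q
```

```text
t9.15 tcp [ 0.6034 -0.0057  0.1085] head mm [ 0.4 -0.1 42.5] ang -34.8 tilt 0.1 F head [-0.8  0.   7.4] M head [-0.03  0.74  0.02] w 0.0556 g 30.0
t9.40 tcp [ 0.6035 -0.0058  0.1087] head mm [ 0.6 -0.2 42.5] ang -29.8 tilt 0.1 F head [-0.9 -0.2  6.5] M head [-0.05  0.68  0.09] w 0.0559 g 30.0
t9.65 tcp [ 0.6037 -0.0058  0.1088] head mm [ 0.8 -0.2 42.5] ang -24.8 tilt 0.1 F head [-0.6 -0.1  7.2] M head [-0.02  0.64  0.12] w 0.056 g 30.0
t9.90 tcp [ 0.6038 -0.0058  0.1088] head mm [ 0.9 -0.2 42.6] ang -19.8 tilt 0.1 F head [-0.  -0.6  7.4] M head [-0.06  0.58  0.08] w 0.0555 g 30.0
```

```bash
q(){ python3 st.py; }
python3 -m jog '[[[0,0,0],[0,0,-5],0],[[0,0,0],[0,0,0],0],[[0,0,0],[0,0,0],0]]'>/dev/null; q
python3 -m jog '[[[0,0,0],[0,0,-5],0],[[0,0,0],[0,0,0],0],[[0,0,0],[0,0,0],0]]'>/dev/null; q
python3 -m jog '[[[0,0,0],[0,0,-5],0],[[0,0,0],[0,0,0],0],[[0,0,0],[0,0,0],0]]'>/dev/null; q
python3 -m jog '[[[0,0,0],[0,0,-5],0],[[0,0,0],[0,0,0],0],[[0,0,0],[0,0,0],0]]'>/dev/null; q
```

```text
t10.15 tcp [ 0.6038 -0.0057  0.1089] head mm [ 1.  -0.2 42.6] ang -14.8 tilt 0.1 F head [ 0.  -0.1  7.1] M head [-0.02  0.55  0.11] w 0.0553 g 30.0
t10.40 tcp [ 0.6039 -0.0057  0.1089] head mm [ 1.  -0.1 42.5] ang -9.8 tilt 0.1 F head [-0.1 -0.8  6.8] M head [-0.02  0.54  0.1 ] w 0.0556 g 30.0
t10.65 tcp [ 0.6038 -0.0055  0.1088] head mm [ 1.   0.  42.5] ang -4.9 tilt 0.1 F head [-0.1  0.6  5.3] M head [-0.01  0.5   0.05] w 0.0556 g 30.0
t10.90 tcp [ 0.6036 -0.0055  0.1087] head mm [ 0.8  0.1 42.5] ang 0.0 tilt 0.1 F head [-0.3  1.1  5.7] M head [0.05 0.42 0.03] w 0.0559 g 30.0
```

```bash
q(){ python3 st.py; }
python3 -m jog '[[[0,0,0.0003],[0,0,-5],0],[[0,0,0],[0,0,0],0],[[0,0,0],[0,0,0],0]]'>/dev/null; q
python3 -m jog '[[[0,0,0],[0,0,-5],0],[[0,0,0],[0,0,0],0],[[0,0,0],[0,0,0],0]]'>/dev/null; q
python3 -m jog '[[[0,0,0],[0,0,-5],0],[[0,0,0],[0,0,0],0],[[0,0,0],[0,0,0],0]]'>/dev/null; q
python3 -m jog '[[[0,0,0],[0,0,-5],0],[[0,0,0],[0,0,0],0],[[0,0,0],[0,0,0],0]]'>/dev/null; q
```

```text
t11.15 tcp [ 0.6036 -0.0054  0.1084] head mm [ 0.6  0.2 42.2] ang 5.0 tilt 0.1 F head [0.3 0.4 7.2] M head [0.11 0.56 0.05] w 0.0558 g 30.0
t11.40 tcp [ 0.6035 -0.0055  0.1083] head mm [ 0.5  0.1 42.1] ang 10.0 tilt 0.1 F head [0.7 2.1 4.9] M head [0.11 0.55 0.06] w 0.0558 g 30.0
t11.65 tcp [ 0.6035 -0.0057  0.1081] head mm [ 0.3 -0.  42. ] ang 14.9 tilt 0.1 F head [ 0.2 -0.3  2.2] M head [0.11 0.55 0.01] w 0.0556 g 30.0
t11.90 tcp [ 0.6033 -0.006   0.1079] head mm [ 0.  -0.4 42. ] ang 19.9 tilt 0.1 F head [ 0.4  0.2 -0.3] M head [ 0.01  0.54 -0.01] w 0.0558 g 30.0
```

Axial force has dropped to 0 near 15–20°, so I'll press in there.

```bash
q(){ python3 st.py; }
python3 -m jog '[[[0,0,0.001],[0,0,0],0],[[0,0,0.0005],[0,0,0],0],[[0,0,0],[0,0,0],0],[[0,0,0],[0,0,0],0]]'>/dev/null; q
python3 -m jog '[[[0,0,0],[0,0,-4],0],[[0,0,0],[0,0,0],0],[[0,0,0],[0,0,0],0]]'>/dev/null; q
```

```text
t12.23 tcp [ 0.6042 -0.0057  0.1068] head mm [ 0.3 -0.2 40.6] ang 20.1 tilt 0.1 F head [ 0.   0.3 -0.8] M head [-0.09  0.58  0.05] w 0.0556 g 30.0
t12.48 tcp [ 0.6042 -0.0055  0.1069] head mm [ 0.3 -0.1 40.6] ang 24.0 tilt 0.1 F head [-0.1  0.7 -1.3] M head [ 0.01  0.57 -0.01] w 0.0555 g 30.0
```

```bash
q(){ python3 st.py; }
python3 -m jog '[[[0,0,0.001],[0,0,0],0],[[0,0,0.001],[0,0,0],0],[[0,0,0],[0,0,0],0],[[0,0,0],[0,0,0],0]]'>/dev/null; q
python3 -m jog '[[[0,0,0.001],[0,0,0],0],[[0,0,0.001],[0,0,0],0],[[0,0,0],[0,0,0],0],[[0,0,0],[0,0,0],0]]'>/dev/null; q
```

```text
t12.82 tcp [ 0.6052 -0.0053  0.1051] head mm [ 0.3 -0.1 38.6] ang 24.1 tilt 0.1 F head [-1.2  0.4 -0.3] M head [-0.03  0.51 -0.  ] w 0.0556 g 30.0
t13.15 tcp [ 0.6062 -0.0051  0.1034] head mm [ 0.4 -0.1 36.6] ang 24.2 tilt 0.1 F head [ 0.  -1.3 -1.7] M head [-0.1   0.52 -0.02] w 0.0553 g 30.0
```

```bash
q(){ python3 st.py; }
python3 -m jog '[[[0,0,0.0015],[0,0,0],0],[[0,0,0.0015],[0,0,0],0],[[0,0,0.0015],[0,0,0],0],[[0,0,0.0015],[0,0,0],0],[[0,0,0],[0,0,0],0],[[0,0,0],[0,0,0],0]]'>/dev/null; q
python3 -m jog '[[[0,0,0.0015],[0,0,0],0],[[0,0,0.0015],[0,0,0],0],[[0,0,0.0015],[0,0,0],0],[[0,0,0.0015],[0,0,0],0],[[0,0,0],[0,0,0],0],[[0,0,0],[0,0,0],0]]'>/dev/null; q
```

```text
t13.65 tcp [ 0.6094 -0.0048  0.0982] head mm [ 0.5 -0.5 30.5] ang 24.2 tilt 0.1 F head [ 0.8 -1.4 -2.1] M head [-0.49  0.32  0.02] w 0.0556 g 30.0
t14.15 tcp [ 0.6124 -0.0041  0.0931] head mm [ 0.6 -0.6 24.5] ang 24.2 tilt 0.1 F head [ 2.6 -4.  -3.6] M head [-0.87  0.09 -0.09] w 0.0557 g 30.0
```

```bash
q(){ python3 st.py; }
python3 -m jog '[[[-0.0004,0,0],[0,0,0],0],[[-0.0001,0,0.0015],[0,0,0],0],[[-0.0001,0,0.0015],[0,0,0],0],[[-0.0001,0,0.0015],[0,0,0],0],[[0,0,0.0015],[0,0,0],0],[[0,0,0],[0,0,0],0],[[0,0,0],[0,0,0],0]]'>/dev/null; q
python3 -m jog '[[[0,0,0.0015],[0,0,0],0],[[-0.0001,0,0.0015],[0,0,0],0],[[-0.0001,0,0.0015],[0,0,0],0],[[0,0,0.0015],[0,0,0],0],[[0,0,0],[0,0,0],0],[[0,0,0],[0,0,0],0]]'>/dev/null; q
```

```text
t14.73 tcp [ 0.6153 -0.0034  0.0878] head mm [ 0.6 -0.6 18.5] ang 24.2 tilt 0.1 F head [ 1.5 -2.8 -2.8] M head [-0.68  0.14 -0.  ] w 0.0556 g 30.0
t15.23 tcp [ 0.6182 -0.0028  0.0826] head mm [ 0.6 -0.7 12.4] ang 24.2 tilt 0.1 F head [ 1.  -2.7 -2.4] M head [-0.51  0.27 -0.06] w 0.0554 g 30.0
```

```bash
q(){ python3 st.py; }
python3 -m jog '[[[-0.0002,0,0.0015],[0,0,0],0],[[-0.0001,0,0.0015],[0,0,0],0],[[0,0,0.0015],[0,0,0],0],[[0,0,0],[0,0,0],0],[[0,0,0],[0,0,0],0]]'>/dev/null; q
python3 -m jog '[[[0,0,0.001],[0,0,0],0],[[0,0,0.001],[0,0,0],0],[[0,0,0],[0,0,0],0],[[0,0,0],[0,0,0],0]]'>/dev/null; q
python3 -m jog '[[[0,0,0.001],[0,0,0],0],[[0,0,0],[0,0,0],0],[[0,0,0],[0,0,0],0]]'>/dev/null; q
```

```text
t15.65 tcp [ 0.6205 -0.0023  0.0787] head mm [ 0.6 -0.7  8. ] ang 24.2 tilt 0.2 F head [ 0.6 -1.2 -2.3] M head [-0.28  0.41  0.02] w 0.0556 g 30.0
t15.98 tcp [ 0.6215 -0.0021  0.0771] head mm [ 0.7 -0.8  6.1] ang 24.2 tilt 0.1 F head [-0.5 -0.5 -1.1] M head [-0.07  0.52  0.04] w 0.0557 g 30.0
t16.23 tcp [ 0.6219 -0.0021  0.0763] head mm [ 0.7 -0.9  5.1] ang 24.2 tilt 0.1 F head [ 0.6  0.  -2.5] M head [-0.04  0.53  0.03] w 0.056 g 30.0
```

```bash
q(){ python3 st.py; }
python3 -m jog '[[[0,0,0.001],[0,0,0],0],[[0,0,0],[0,0,0],0],[[0,0,0],[0,0,0],0]]'>/dev/null; q
python3 -m jog '[[[0,0,0.001],[0,0,0],0],[[0,0,0],[0,0,0],0],[[0,0,0],[0,0,0],0]]'>/dev/null; q
python3 -m jog '[[[0,0,0.001],[0,0,0],0],[[0,0,0],[0,0,0],0],[[0,0,0],[0,0,0],0]]'>/dev/null; q
```

```text
t16.48 tcp [ 0.6225 -0.0021  0.0755] head mm [ 0.8 -1.   4.1] ang 24.2 tilt 0.1 F head [ 0.2  0.5 -0.4] M head [0.01 0.5  0.03] w 0.0557 g 30.0
t16.73 tcp [ 0.6231 -0.0021  0.0747] head mm [ 0.9 -1.1  3.1] ang 24.2 tilt 0.1 F head [-0.2  0.2  0.2] M head [ 0.01  0.58 -0.02] w 0.0551 g 30.0
t16.98 tcp [ 0.6234 -0.002   0.0742] head mm [ 0.9 -1.1  2.6] ang 24.2 tilt 0.1 F head [-1.8 -0.3 11.4] M head [ 0.08  0.84 -0.02] w 0.0557 g 30.0
```

Brown disc is home: 40 mm of travel, then firm contact. I'll release and retract along the hub axis.

```bash
python3 -m jog '[[[0,0,0],[0,0,0],0.3],[[0,0,0],[0,0,0],0.7],[[0,0,0],[0,0,0],0.9],[[0,0,0],[0,0,0],0.9],[[0,0,0],[0,0,0],0.9],[[0,0,0],[0,0,0],0.9]]'
python3 -m jog '[[[0,0,-0.003],[0,0,0],0.9],[[0,0,-0.008],[0,0,0],0.9],[[0,0,-0.015],[0,0,0],0.9],[[0,0,-0.02],[0,0,0],1],[[0,0,-0.03],[0,0,0],1],[[0,0,-0.03],[0,0,0],1],[[0,0,-0.02],[0,0,0],1],[[0,0,0],[0,0,0],1]]'
python3 st.py
python3 - <<'E'
from h import *
t=ctrl.get_image("top");s=ctrl.get_image("scene")
f=lambda im,u,v,w,h,k:cv2.resize(im[v:v+h,u:u+w],None,fx=k,fy=k,interpolation=cv2.INTER_CUBIC)
o=f(s,265,150,64,48,12)
H=np.load("head.npy");M=headR(H[3])
def dr(r,h,c):
    a=np.linspace(0,2*np.pi,73);q=((proj("scene",H[:3]+np.c_[r*np.cos(a),r*np.sin(a),0*a+h]@M.T)-[265,150]+.5)*12-.5).astype(np.int32);cv2.polylines(o,[q],False,c,1)
dr(.0305,.010,(0,255,0));dr(.0305,.014,(255,255,0))
cv2.imwrite("pics/c5.png",o)
E
python3 plan.py w 0.469 0.267 0.15 108.5 16
```

```text
t: 17.48
tool_pos: [0.6237, -0.0019, 0.0738]
tcp_rot: [0.426, 0.867, 0.166, 0.198]
wrist_force: [0.7, -0.4, 0.1]
width: 0.0816
grip_force: 0.0
t: 18.15
tool_pos: [0.5623, -0.0183, 0.1853]
tcp_rot: [0.427, 0.866, 0.165, 0.2]
wrist_force: [0.4, 0.2, 0.3]
width: 0.0917
grip_force: 0.0
t18.15 tcp [ 0.5623 -0.0183  0.1853] head mm [  1.7  -2.7 130.4] ang 24.1 tilt 0.1 F head [0.5 0.1 0. ] M head [ 0.    0.41 -0.01] w 0.0917 g 0.0
target [0.469 0.267 0.15 ] rows 16 shift [0.0126 0.0155 0.0037] turn [ 1.01  1.72 -4.33]
```

View pics/c5.png

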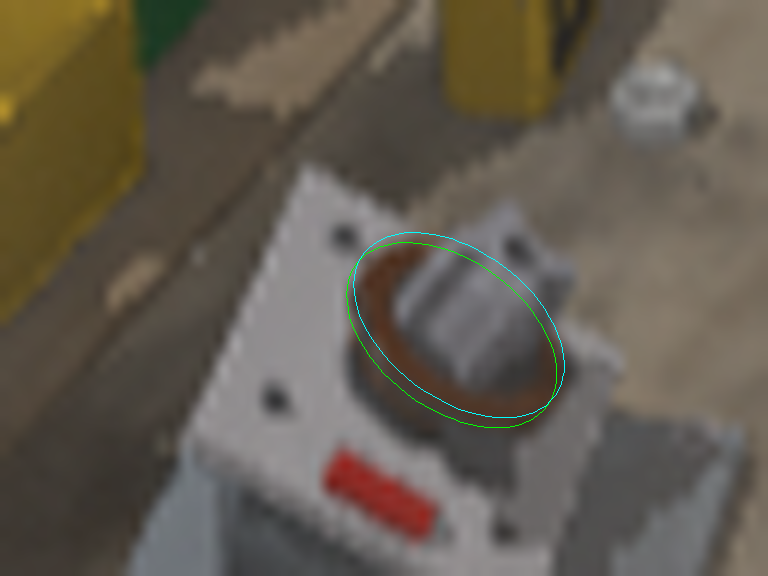

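The overlay confirms the brown disc on the shoulder, with its tab at about (485,460) towards the red side. Next is the steel disc.

```bash
python3 -m jog '[[[0.0126,0.0155,0.0037],[1.01,1.72,-4.33],1],[[0.0126,0.0155,0.0037],[1.01,1.72,-4.33],1],[[0.0126,0.0155,0.0037],[1.01,1.72,-4.33],1],[[0.0126,0.0155,0.0037],[1.01,1.72,-4.33],1],[[0.0126,0.0155,0.0037],[1.01,1.72,-4.33],1],[[0.0126,0.0155,0.0037],[1.01,1.72,-4.33],1],[[0.0126,0.0155,0.0037],[1.01,1.72,-4.33],1],[[0.0126,0.0155,0.0037],[1.01,1.72,-4.33],1]]'
python3 -m jog '[[[0.0126,0.0155,0.0037],[1.01,1.72,-4.33],1],[[0.0126,0.0155,0.0037],[1.01,1.72,-4.33],1],[[0.0126,0.0155,0.0037],[1.01,1.72,-4.33],1],[[0.0126,0.0155,0.0037],[1.01,1.72,-4.33],1],[[0.0126,0.0155,0.0037],[1.01,1.72,-4.33],1],[[0.0126,0.0155,0.0037],[1.01,1.72,-4.33],1],[[0.0126,0.0155,0.0037],[1.01,1.72,-4.33],1],[[0.0126,0.0155,0.0037],[1.01,1.72,-4.33],1]]'
python3 -m jog '[[[0,0,0],[0,0,0],1],[[0,0,0],[0,0,0],1],[[0,0,0],[0,0,0],1],[[0,0,0],[0,0,0],1]]'
python3 plan.py w 0.469 0.2675 0.05 108.5 6; python3 st.py
```

```text
t: 18.92
tool_pos: [0.5613, 0.1444, 0.176]
tcp_rot: [0.137, 0.981, 0.087, 0.104]
wrist_force: [0.7, -0.3, 0.4]
width: 0.0914
grip_force: 0.0
t: 19.58
tool_pos: [0.4667, 0.2706, 0.1482]
tcp_rot: [-0.165, 0.986, -0.001, -0.001]
wrist_force: [-0.4, 1.0, 0.4]
width: 0.0918
grip_force: 0.0
t: 19.92
tool_pos: [0.4681, 0.2685, 0.1495]
tcp_rot: [-0.161, 0.987, -0.0, 0.0]
wrist_force: [0.3, -0.0, 0.5]
width: 0.0917
grip_force: 0.0
target [0.469  0.2675 0.05  ] rows 6 shift [-0.0001 -0.0002  0.0166] turn [-0.    0.    0.01]
t19.92 tcp [0.4681 0.2685 0.1495] head mm [-37.7 298.1 111.8] ang 94.4 tilt 30.0 F head [ 0.5 -0.1  0.2] M head [ 0.07 -0.13 -0.02] w 0.0917 g 0.0
```

```bash
python3 -m jog '[[[0,-0.0002,0.02],[0,0,0],1],[[0,-0.0002,0.03],[0,0,0],1],[[0,-0.0002,0.03],[0,0,0],1],[[0,-0.0002,0.025],[0,0,0],1],[[0,0,0.02],[0,0,0],1],[[0,0,0.012],[0,0,0],1],[[0,0,0.0055],[0,0,0],1],[[0,0,0.002],[0,0,0],1]]'
python3 -m jog '[[[0,0,0.002],[0,0,0],1],[[0,0,0],[0,0,0],1],[[0,0,0],[0,0,0],1],[[0,0,0],[0,0,0],1]]'
python3 -m jog '[[[0,0,0],[0,0,0],0.5],[[0,0,0],[0,0,0],0.3],[[0,0,0],[0,0,0],0],[[0,0,0],[0,0,0],0],[[0,0,0],[0,0,0],0],[[0,0,0],[0,0,0],0],[[0,0,0],[0,0,0],0]]'; python3 st.py
```

```text
t: 20.58
tool_pos: [0.468, 0.2679, 0.0052]
tcp_rot: [-0.161, 0.987, 0.0, -0.0]
wrist_force: [-0.1, 0.2, 0.5]
width: 0.0921
grip_force: 0.0
t: 20.92
tool_pos: [0.4684, 0.2688, 0.0046]
tcp_rot: [-0.162, 0.987, 0.001, 0.001]
wrist_force: [0.2, 0.8, 0.6]
width: 0.0916
grip_force: 0.0
t: 21.5
tool_pos: [0.4678, 0.2683, 0.0037]
tcp_rot: [-0.162, 0.987, 0.0, 0.0]
wrist_force: [0.8, -0.4, 0.1]
width: 0.0556
grip_force: 30.0
t21.50 tcp [0.4678 0.2683 0.0037] head mm [-110.9  298.   -14.3] ang 94.5 tilt 30.0 F head [ 0.6 -0.5 -0.2] M head [-0.02 -0.15  0.08] w 0.0556 g 30.0
```

```bash
python3 -m jog '[[[0,0,-0.005],[0,0,0],0],[[0,0,-0.015],[0,0,0],0],[[0,0,-0.03],[0,0,0],0],[[0,0,-0.035],[0,0,0],0],[[0,0,-0.035],[0,0,0],0],[[0,0,-0.03],[0,0,0],0],[[0,0,-0.02],[0,0,0],0],[[0,0,-0.005],[0,0,0],0]]'
python3 -m jog '[[[0,0,0],[0,0,0],0],[[0,0,0],[0,0,0],0],[[0,0,0],[0,0,0],0]]'
python3 plan.py h 0 0 90 21 16; python3 st.py
```

```text
t: 22.17
tool_pos: [0.4687, 0.2699, 0.1824]
tcp_rot: [-0.162, 0.987, 0.001, 0.002]
wrist_force: [0.0, 0.2, -2.7]
width: 0.0553
grip_force: 30.0
t: 22.42
tool_pos: [0.467, 0.2674, 0.177]
tcp_rot: [-0.162, 0.987, -0.0, -0.001]
wrist_force: [0.0, 0.7, -2.9]
width: 0.0554
grip_force: 30.0
target [ 0.5799 -0.0113  0.1495] rows 16 shift [-0.012  -0.0162  0.0001] turn [-1.07 -1.71  4.52]
t22.42 tcp [0.467  0.2674 0.177 ] head mm [-25.1 297.3 136.3] ang 94.5 tilt 30.1 F head [-1.3  0.6 -2.6] M head [ 0.06 -0.14 -0.06] w 0.0554 g 30.0
```

```bash
python3 -m jog '[[[-0.012,-0.0162,0.0001],[-1.07,-1.71,4.52],0],[[-0.012,-0.0162,0.0001],[-1.07,-1.71,4.52],0],[[-0.012,-0.0162,0.0001],[-1.07,-1.71,4.52],0],[[-0.012,-0.0162,0.0001],[-1.07,-1.71,4.52],0],[[-0.012,-0.0162,0.0001],[-1.07,-1.71,4.52],0],[[-0.012,-0.0162,0.0001],[-1.07,-1.71,4.52],0],[[-0.012,-0.0162,0.0001],[-1.07,-1.71,4.52],0],[[-0.012,-0.0162,0.0001],[-1.07,-1.71,4.52],0]]'
python3 -m jog '[[[-0.012,-0.0162,0.0001],[-1.07,-1.71,4.52],0],[[-0.012,-0.0162,0.0001],[-1.07,-1.71,4.52],0],[[-0.012,-0.0162,0.0001],[-1.07,-1.71,4.52],0],[[-0.012,-0.0162,0.0001],[-1.07,-1.71,4.52],0],[[-0.012,-0.0162,0.0001],[-1.07,-1.71,4.52],0],[[-0.012,-0.0162,0.0001],[-1.07,-1.71,4.52],0],[[-0.012,-0.0162,0.0001],[-1.07,-1.71,4.52],0],[[-0.012,-0.0162,0.0001],[-1.07,-1.71,4.52],0]]'
python3 -m jog '[[[0,0,0],[0,0,0],0],[[0,0,0],[0,0,0],0],[[0,0,0],[0,0,0],0]]'
python3 plan.py h 0.3 -0.2 60 21 6; python3 st.py
python3 - <<'E'
from h import *
s=ctrl.get_image("scene")
f=lambda im,u,v,w,h,k:cv2.resize(im[v:v+h,u:u+w],None,fx=k,fy=k,interpolation=cv2.INTER_CUBIC)
S=ctrl.observe();T=R.from_quat(S["tcp_rot"]).as_matrix();a=np.linspace(0,2*np.pi,73)
c=proj("scene",S["tool_pos"]).ravel().astype(int)-[32,24]
o=f(s,c[0],c[1],64,48,12)
for z,col in((-.0063,(0,255,0)),(.0037,(255,255,0))):
    X=S["tool_pos"]+np.c_[.0305*np.cos(a),np.clip(.0305*np.sin(a),-.028,.028),0*a+z]@T.T
    cv2.polylines(o,[((proj("scene",X)-c+.5)*12-.5).astype(np.int32)],False,col,1)
cv2.imwrite("pics/c6.png",o)
E
```

```text
t: 23.08
tool_pos: [0.5682, 0.1445, 0.1738]
tcp_rot: [0.155, 0.978, 0.092, 0.103]
wrist_force: [1.4, 0.5, -0.9]
width: 0.0553
grip_force: 30.0
t: 23.75
tool_pos: [0.5789, -0.0118, 0.1494]
tcp_rot: [0.452, 0.853, 0.173, 0.194]
wrist_force: [0.4, -0.6, -2.2]
width: 0.0554
grip_force: 30.0
t: 24.0
tool_pos: [0.58, -0.0098, 0.1507]
tcp_rot: [0.449, 0.855, 0.172, 0.194]
wrist_force: [1.4, 1.1, -1.7]
width: 0.0558
grip_force: 30.0
target [ 0.5948 -0.0079  0.1236] rows 6 shift [-0.0002 -0.0002  0.0051] turn [ 0.03 -0.03  0.02]
t24.00 tcp [ 0.58   -0.0098  0.1507] head mm [ 1.   1.5 90.8] ang 21.1 tilt 0.2 F head [ 0.6  0.7 -2.3] M head [0.07 0.62 0.04] w 0.0558 g 30.0
```

View pics/c6.png

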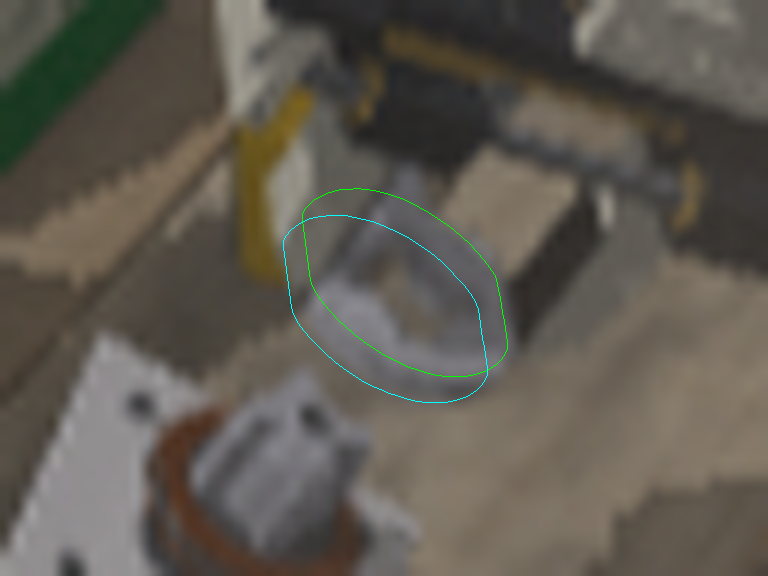

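The steel disc sits within about 1 mm of its predicted outline, with its tab on the far side. I'll descend onto the hub at 21°.

```bash
q(){ python3 st.py; }
python3 -m jog '[[[-0.0003,-0.0002,0.006],[0,0,0],0],[[-0.0003,-0.0002,0.007],[0,0,0],0],[[-0.0003,-0.0002,0.007],[0,0,0],0],[[-0.0003,-0.0002,0.007],[0,0,0],0],[[0,-0.0002,0.006],[0,0,0],0],[[0,-0.0002,0.004],[0,0,0],0],[[0,0,0],[0,0,0],0],[[0,0,0],[0,0,0],0]]'>/dev/null; q
python3 -m jog '[[[0,0,0],[0,0,0],0],[[0,0,0.001],[0,0,0],0],[[0,0,0.001],[0,0,0],0],[[0,0,0],[0,0,0],0],[[0,0,0],[0,0,0],0]]'>/dev/null; q
python3 -m jog '[[[0,0,0.001],[0,0,0],0],[[0,0,0.001],[0,0,0],0],[[0,0,0],[0,0,0],0],[[0,0,0],[0,0,0],0]]'>/dev/null; q
```

```text
t24.72 tcp [ 0.5982 -0.0065  0.1187] head mm [ 1.   0.4 53.8] ang 21.1 tilt 0.3 F head [-0.2  0.6 -1.5] M head [0.01 0.59 0.  ] w 0.055 g 30.0
t25.13 tcp [ 0.5991 -0.0077  0.1171] head mm [ 0.7 -1.  52.2] ang 21.0 tilt 0.2 F head [-0.5 -1.3 -1.6] M head [-0.04  0.63  0.02] w 0.0556 g 30.0
t25.47 tcp [ 0.6    -0.0072  0.1152] head mm [ 0.6 -0.8 50.1] ang 21.0 tilt 0.2 F head [-0.   0.3 -1.2] M head [0.04 0.65 0.02] w 0.0553 g 30.0
```

```bash
q(){ python3 st.py; }
python3 -m jog '[[[0.0003,0,0.001],[0,0,0],0],[[0,0,0.001],[0,0,0],0],[[0,0,0],[0,0,0],0],[[0,0,0],[0,0,0],0]]'>/dev/null; q
python3 -m jog '[[[0,0,0.001],[0,0,0],0],[[0,0,0],[0,0,0],0],[[0,0,0],[0,0,0],0]]'>/dev/null; q
python3 -m jog '[[[0,0,0.001],[0,0,0],0],[[0,0,0],[0,0,0],0],[[0,0,0],[0,0,0],0]]'>/dev/null; q
```

```text
t25.80 tcp [ 0.6008 -0.0067  0.1134] head mm [ 0.6 -0.4 48. ] ang 21.0 tilt 0.2 F head [-0.3 -0.4 -2.2] M head [-0.06  0.61  0.05] w 0.0553 g 30.0
t26.05 tcp [ 0.6013 -0.0067  0.1126] head mm [ 0.6 -0.5 47.1] ang 21.0 tilt 0.2 F head [-0.1 -0.4 -1.7] M head [-0.02  0.66  0.01] w 0.0554 g 30.0
t26.30 tcp [ 0.6018 -0.0065  0.1117] head mm [ 0.5 -0.5 46.1] ang 21.0 tilt 0.2 F head [-0.1  0.7 -1.6] M head [ 0.01  0.68 -0.02] w 0.0557 g 30.0
```

```bash
q(){ python3 st.py; }
python3 -m jog '[[[0,0,0.001],[0,0,0],0],[[0,0,0.001],[0,0,0],0],[[0,0,0],[0,0,0],0],[[0,0,0],[0,0,0],0]]'>/dev/null; q
python3 -m jog '[[[0,0,0.001],[0,0,0],0],[[0,0,0.001],[0,0,0],0],[[0,0,0],[0,0,0],0],[[0,0,0],[0,0,0],0]]'>/dev/null; q
python3 -m jog '[[[0,0,0.001],[0,0,0],0],[[0,0,0.001],[0,0,0],0],[[0,0,0],[0,0,0],0],[[0,0,0],[0,0,0],0]]'>/dev/null; q
```

```text
t26.63 tcp [ 0.6028 -0.0063  0.1099] head mm [ 0.5 -0.5 44. ] ang 21.0 tilt 0.2 F head [-0.6 -0.4 -1.2] M head [-0.05  0.55 -0.03] w 0.0554 g 30.0
t26.97 tcp [ 0.6038 -0.006   0.1082] head mm [ 0.5 -0.5 42. ] ang 21.0 tilt 0.2 F head [-1.   0.1 -2.5] M head [0.01 0.65 0.07] w 0.0554 g 30.0
t27.30 tcp [ 0.6047 -0.0058  0.1065] head mm [ 0.5 -0.4 40. ] ang 21.0 tilt 0.2 F head [-1.  -0.1 -1.4] M head [ 0.02  0.66 -0.01] w 0.0556 g 30.0
```

It has entered the splines with no resistance. I'll keep going down.

```bash
q(){ python3 st.py; }
python3 -m jog '[[[0,0,0.0015],[0,0,0],0],[[0,0,0.0015],[0,0,0],0],[[0,0,0.0015],[0,0,0],0],[[0,0,0.0015],[0,0,0],0],[[0,0,0],[0,0,0],0],[[0,0,0],[0,0,0],0]]'>/dev/null; q
python3 -m jog '[[[0,0,0.0015],[0,0,0],0],[[-0.0001,0,0.0015],[0,0,0],0],[[-0.0001,0,0.0015],[0,0,0],0],[[0,0,0.0015],[0,0,0],0],[[0,0,0],[0,0,0],0],[[0,0,0],[0,0,0],0]]'>/dev/null; q
```

```text
t27.80 tcp [ 0.6076 -0.0048  0.1012] head mm [ 0.5 -0.2 34. ] ang 21.0 tilt 0.2 F head [-1.1  1.4 -2.4] M head [ 0.29  0.79 -0.  ] w 0.0552 g 30.0
t28.30 tcp [ 0.6106 -0.0041  0.096 ] head mm [ 0.6 -0.2 27.9] ang 21.0 tilt 0.2 F head [-1.3  3.4 -3.2] M head [0.71 0.82 0.05] w 0.0552 g 30.0
```

```bash
q(){ python3 st.py; }
python3 -m jog '[[[0.0004,0,0],[0,0,0],0],[[0.0001,0,0.0015],[0,0,0],0],[[0.0001,0,0.0015],[0,0,0],0],[[0,0,0.0015],[0,0,0],0],[[0,0,0.0015],[0,0,0],0],[[0,0,0],[0,0,0],0],[[0,0,0],[0,0,0],0]]'>/dev/null; q
python3 -m jog '[[[0,0,0.001],[0,0,0],0],[[0,0,0.001],[0,0,0],0],[[0,0,0],[0,0,0],0],[[0,0,0],[0,0,0],0]]'>/dev/null; q
python3 -m jog '[[[0,0,0.001],[0,0,0],0],[[0,0,0],[0,0,0],0],[[0,0,0],[0,0,0],0]]'>/dev/null; q
```

```text
t28.88 tcp [ 0.6134 -0.0034  0.0908] head mm [ 0.5 -0.1 22. ] ang 21.0 tilt 0.2 F head [-0.9  3.3 -3.6] M head [0.45 0.74 0.11] w 0.0553 g 30.0
t29.22 tcp [ 0.6143 -0.0032  0.0891] head mm [ 0.5 -0.1 20. ] ang 21.0 tilt 0.2 F head [-1.   2.2 -2.2] M head [0.41 0.81 0.03] w 0.0555 g 30.0
t29.47 tcp [ 0.6148 -0.0031  0.0883] head mm [ 0.5 -0.1 19.1] ang 21.0 tilt 0.2 F head [-2.8  2.4 -1.1] M head [0.51 0.83 0.04] w 0.0556 g 30.0
```

```bash
q(){ python3 st.py; }
python3 -m jog '[[[0.0002,0,0.001],[0,0,0],0],[[0,0,0],[0,0,0],0],[[0,0,0],[0,0,0],0]]'>/dev/null; q
python3 -m jog '[[[0,0,0.001],[0,0,0],0],[[0,0,0],[0,0,0],0],[[0,0,0],[0,0,0],0]]'>/dev/null; q
python3 -m jog '[[[0,0,0.0007],[0,0,0],0],[[0,0,0],[0,0,0],0],[[0,0,0],[0,0,0],0]]'>/dev/null; q
```

```text
t29.72 tcp [ 0.6153 -0.0029  0.0874] head mm [ 0.5 -0.1 18.1] ang 21.0 tilt 0.2 F head [-1.9  1.4 -1.2] M head [0.35 0.7  0.03] w 0.0553 g 30.0
t29.97 tcp [ 0.6156 -0.0028  0.0869] head mm [ 0.5 -0.1 17.5] ang 21.0 tilt 0.2 F head [-3.   1.5  8.4] M head [0.37 1.05 0.02] w 0.0557 g 30.0
t30.22 tcp [ 0.6157 -0.0028  0.0868] head mm [ 0.5 -0.1 17.3] ang 21.1 tilt 0.2 F head [-4.   1.4 22.5] M head [ 0.44  1.44 -0.01] w 0.0556 g 30.0
```

Contact came at 17.5 mm, exactly as predicted for home. Release and retract.

```bash
python3 -m jog '[[[0,0,-0.0012],[0,0,0],0],[[0,0,0],[0,0,0],0],[[0,0,0],[0,0,0],0.3],[[0,0,0],[0,0,0],0.7],[[0,0,0],[0,0,0],0.9],[[0,0,0],[0,0,0],0.9],[[0,0,0],[0,0,0],0.9],[[0,0,0],[0,0,0],0.9]]'
python3 -m jog '[[[0,0,-0.003],[0,0,0],0.9],[[0,0,-0.008],[0,0,0],0.9],[[0,0,-0.015],[0,0,0],0.9],[[0,0,-0.025],[0,0,0],1],[[0,0,-0.03],[0,0,0],1],[[0,0,-0.03],[0,0,0],1],[[0,0,-0.015],[0,0,0],1],[[0,0,0],[0,0,0],1]]'
python3 -m jog '[[[0,0,0],[0,0,0],1],[[0,0,0],[0,0,0],1],[[0,0,0],[0,0,0],1]]'
python3 - <<'E'
from h import *
s=ctrl.get_image("scene")
o=cv2.resize(s[150:198,265:329],None,fx=12,fy=12,interpolation=cv2.INTER_CUBIC)
H=np.load("head.npy");M=headR(H[3])
for h,c in((.0138,(0,255,0)),(.0238,(255,255,0))):
    a=np.linspace(0,2*np.pi,73);q=((proj("scene",H[:3]+np.c_[.0305*np.cos(a),.0305*np.sin(a),0*a+h]@M.T)-[265,150]+.5)*12-.5).astype(np.int32);cv2.polylines(o,[q],False,c,1)
cv2.imwrite("pics/c7.png",o)
E
```

```text
t: 30.88
tool_pos: [0.6157, -0.0029, 0.0871]
tcp_rot: [0.45, 0.855, 0.172, 0.195]
wrist_force: [0.0, -0.1, -0.3]
width: 0.081
grip_force: 0.0
t: 31.55
tool_pos: [0.5542, -0.019, 0.1975]
tcp_rot: [0.45, 0.854, 0.172, 0.196]
wrist_force: [-0.3, -0.4, 0.2]
width: 0.0919
grip_force: 0.0
t: 31.8
tool_pos: [0.5541, -0.0174, 0.1948]
tcp_rot: [0.449, 0.855, 0.172, 0.194]
wrist_force: [0.2, -0.2, 0.4]
width: 0.092
grip_force: 0.0
```

View pics/c7.png

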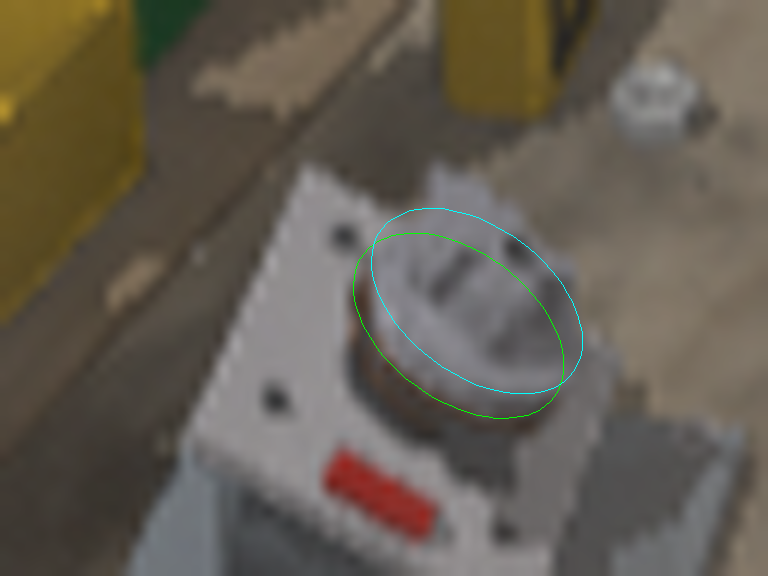

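The picture shows the steel disc flat on the brown one. The steel tab is at about (450,185), away from the red block, and the brown tab is at about (485,460), towards it. The arm is clear, so I'm handing in.

```bash
python3 -c "
from rig import ctrl
print(ctrl.close_job())"
```

```text
the job is handed in; nothing more can be done
None
```

The job is handed in (no verdict came back): the brown disc is home on the shoulder with its tab to the red side, the steel disc is home on top of it with its tab away, the bystanders were left alone, and it took about 32 s.

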